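Open the spring clamp to the marker and hold it for the hub

ROBOT

A 6-joint arm with a two-finger parallel gripper is mounted at the origin on the work surface. World frame = base frame: x ahead of the robot, y to its left, z up, the work surface at z = 0. Lengths are in mm, angles in rad, forces in N, time in s.
With the tool pointing down it reaches from about 325 to 775 mm from the base axis. Payload 9.3 kg.
Tool frame: the origin (TCP) lies midway between the tips of the shut fingers; the grasp point (between the pads) lies 19 mm behind it (grip_point_offset is the distance from the TCP to the grasp point, in mm); z points along the fingers, x is the direction in which the jaws open and shut, and the axes are right-handed (so a half turn about z gives the same grasp; the last joint's range is limited). The gripper opens to 85 mm and grips with 20 to 120 N. Pads are 22 mm wide; open, the fingers measure 114 mm over their backs; the gripper's body (76 mm by 85 mm) begins 54 mm behind the grasp point. The pads swing forward as they close: fully open they stand 13 mm farther back than shut.
Start: joints at [1.196, 0.259, 0.021, 1.334, 0, 1.418], TCP at [120.994, 536.523, 231.279] pointing down, gripper open.
Joint ranges: [-3.04, 3.04], [-0.91, 1.82], [-1.04, 1.36], [-1.92, 1.95], [-1.52, 1.45], [-3.14, 3.14]. Speed limits (rad/s): [2.22, 2.22, 2.79, 3.14, 3.14, 3.14].

INTERFACE

Orientations are given as a rotation vector (axis times angle).
In Python, from station import get_state, capture, camera_model, sign_off, grip_point_offset gives the robot as it stands.
- The arm moves only by the tool play_rows, never from a script. Its argument "motion" is a list of rows, each a list of 7 numbers: the turn, a rotation vector about the tool's x, y, z in rad, then the shift along the tool's x, y, z in mm, then the opening, from 0 (shut) to 1 (fully open). A call has 1 to 8 rows; each row shifts and turns the pose as measured when the row begins, along the tool's axes as they then stand; what a row does not reach is not made up. A row lasts 1/10 s, in which the tool goes at most 50 mm and 8.59 degrees, less where a joint would pass 70% of its speed; a pose out of reach is approached as far as the arm can. A call is refused whole if a number of a shift passes 50 or a number of a turn 0.15, either way. A call with a gripper value outside its range is refused whole. The fingers move at their own pace and stop on an object; "grip_force" is the grip in N (left out, the last holds). Time passes only in rows, so rows that do not move let the fingers close. It gives the time, the measured TCP pose, the force and the opening at its end, in the units of the state.
- get_state(): the state, without advancing time (a new reading comes with each control period).
- capture(name): name is "side" or "top"; returns the picture (420x560x3 uint8, red, green, blue); there is no depth.
- camera_model(name): a dict with "camera_matrix" (3x3 intrinsics, pixels), "k1" (the pictures are not rectified: a ray, as slopes to the right and down, at radius r is drawn at 1 + k1 r^2 times it, then the intrinsics apply), "position" and "rotation" of the camera in the world. Camera axes: x right, y down, z forward; pixel columns grow to the right and rows downward; lengths in mm; the calibration is good to about 2 mm. A picture is of the moment at which its call begins. camera_model takes no time and is no camera call.
- sign_off(): hands the job in, once; it reports no verdict.
The state is a dict: "t": time; "joints": joint angles; "qvel": joint speeds; "joint_efforts": joint torques, N m; "position": TCP position; "orientation": TCP orientation; "force": force on the tool from outside, world axes, zero at the start; "torque": the same for the moment, N m; "grip_width": finger opening in mm.
Only numpy, scipy, OpenCV 4.12 (cv2) and the standard library are available. Lean on these libraries where they do the work, as an engineer would, in place of code of your own. Each camera call takes 0.05 s, during which the arm holds its last target. There are 200 camera calls.

TASK

I want to drop a wheel hub into the spring clamp on the bench. Turn its lock knob counterclockwise as far as it goes to free the slide, then pull the slide's handle bar out against the spring until the pointer on the moving jaw stands level with the marker clip on the scale, and keep holding the bar there: finish with the gripper still holding it, not letting go. Leave the marker clip and the loose parts and tools on the bench where they are.

Things in the scene. Friction and masses are not known exactly. Their poses are not given: they have to be found in the camera images.
- clamp: the spring clamp, fixed to the bench: grey base plate 270 x 150 x 12 mm carrying two jaws, a knob on a bridge and two spring barrels. Origin on the bench, under the middle of the slide; z up; +x runs along the slide from the pull bar to the jaws. The slide is pulled straight along -x of this frame; +y is the side with the scale bar. Its place and heading (up to about 30 degrees) change from run to run
- slide (a joint): how far the slide (tongue, moving jaw, pointer and pull bar in one piece) is pulled out, m: 0 home, stop at 0.068. A spring always pulls it home: about 6 N at home, growing by 120 N per metre, plus about 1 N of friction. It is blocked (a few mm of play at most) until the knob has been turned by about 1 rad
- knob (a joint): turn of the lock knob, rad: grows counterclockwise seen from above; locked at 0 to 0.15 (as found), free at its stop at 1.5. It counts as free above 1.2. Friction about 0.08 N m; it stays where it is left
- knob_grip (a point): centre of the knob's wing, on the knob's vertical axis, 82 mm above the bench. The wing is a black upright bar 58 mm long, 14 mm thick and 30 mm high (from 66 to 96 mm above the bench), standing on a round flange 38 mm across whose top is 66 mm above the bench, over a bridge whose top is 50 mm above the bench. This point turns with the knob: its x axis lies along the wing; at knob 0 the wing lies along the clamp's x axis
- pull_bar (a point): middle of the black pull bar, 78 mm above the bench; moves with the slide. Round bar 16 mm thick lying along the clamp's y axis, 80 mm clear between its two posts, with a 34 mm high gap between it and the crosshead below (crosshead top 36 mm above the bench). At home it is 115 mm from the clamp's origin towards -x, 100 mm from the knob's axis
- pointer (a point): tip of the flat steel pointer (8 mm wide) that sticks out sideways from the moving jaw over the scale bar, 44 mm above the bench; moves with the slide. Its axes are the clamp's
- mark (a point): middle of the inner edge of the marker clip, the small dark upright block (10 mm wide along the scale, 10 mm deep, 24 mm high) on the outer side of the scale bar. The pointer stands level with it when both have the same x in the clamp's frame; the pointer's middle must end within the clip's 10 mm width. It lies 28 to 56 mm of slide travel from the pointer's home. Not to be moved
- hub: aluminium wheel hub standing beside the clamp, 58 mm across, 115 mm high, loose; leave it. Origin at its underside
- sprocket: flat dark steel sprocket, 78 mm across, 10 mm high, loose on the bench; leave it. Origin at its underside
- bearing: steel bearing ring, 32 mm across, 10 mm high, loose on the bench by the clamp; leave it. Origin at its underside
- oil_can: dark can 60 mm across, 140 mm high, at the side of the bench; leave it. Origin at its underside
- wrench: steel wrench lying at the side of the bench; leave it. Origin at its underside
- driver: wood-handled screwdriver lying at the side of the bench; leave it. Origin at its underside

How it is judged:
By the outcome, as a careful person would: the job done as asked, in the order asked, and still so for the second after the job is handed in, while the arm keeps its last pose, push and grip.
It also fails if it takes over 45 s, if anything falls off the work surface, if the arm or the gripper's body presses on something with over 40 N, if the wrist force passes 120 N, or if a joint passes its speed limit or range.

## Working session

There is one attempt and no reset: what is moved stays moved. The work goes in short steps, Python scripts to look and compute and a tool call to move; the robot and the scene stay as the last step left them, time stands still between calls to the robot, and variables do not carry over. Pictures are saved under pics/ and viewed, about 8 in all and at most 12, crops included, and the job is handed in when it is done.

Besides the shell and the picture viewer there is one more tool, called after "Call:" as name([rows], argument=value, ...), one row to a line, values as JSON. play_rows: Moves the arm, as the interface text tells. Its arguments: {"type":"object","properties":{"motion":{"type":"array"},"grip_force":{"type":"number"}},"required":["motion"]}

```bash
mkdir -p pics; ls; python3 - <<'E'
from station import *
import cv2
print(get_state(), grip_point_offset)
for n in("top","side"):
    cv2.imwrite(f"pics/{n}0.png",capture(n)[:,:,::-1]); print(n,camera_model(n))
E
```

```text
pics
{'t': 0.0, 'joints': array([1.19642786e+00, 2.59182709e-01, 2.07747879e-02, 1.33373170e+00,
       3.11506957e-05, 1.41822428e+00]), 'qvel': array([ 6.29357912e-05,  1.62113238e-03, -2.49757210e-04,  1.08981624e-03,
       -6.93303448e-04, -1.06163639e-03]), 'joint_efforts': array([-5.88590842e-05, -5.55648458e+01,  3.44529855e+01,  1.37489711e-02,
       -1.94652907e-04,  1.34236490e-05]), 'position': array([120.86485695, 536.26177825, 230.67646417]), 'orientation': array([ 2.45314223e+00,  1.96154439e+00, -1.85312077e-03]), 'force': array([-0.1423042 ,  0.22586333, -1.22419349]), 'torque': array([-0.02986544,  0.04346268, -0.05663749]), 'grip_width': 85.77791588835338} 18.700000000000003
top {'camera_matrix': array([[403.35192437,   0.        , 271.06122742],
       [  0.        , 403.35192437, 216.96398184],
       [  0.        ,   0.        ,   1.        ]]), 'k1': -0.008113353710317076, 'position': array([ 338.37095518,  -19.58198655, 1302.98076851]), 'rotation': array([-2.12962331,  2.14221668, -0.16932566])}
side {'camera_matrix': array([[439.53554849,   0.        , 284.31907237],
       [  0.        , 439.53554849, 208.61401376],
       [  0.        ,   0.        ,   1.        ]]), 'k1': 0.011591787237117417, 'position': array([495.87251964, 769.93458494, 986.94922528]), 'rotation': array([-0.04442745,  2.92827217, -1.06566952])}
```

View pics/top0.png

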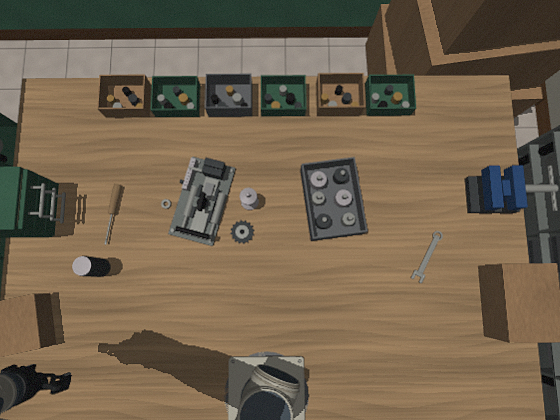

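View pics/side0.png

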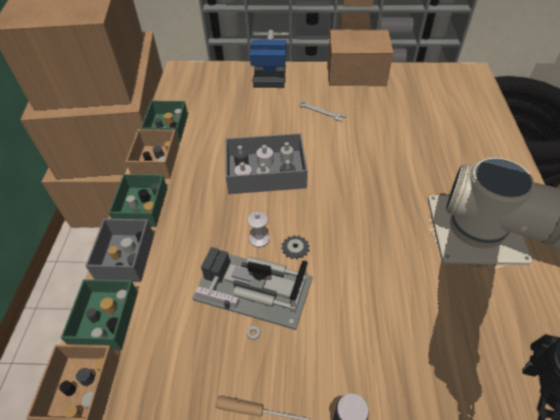

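Top view: the clamp is at about (203,200) with its pull bar at about (193,236), its jaws at the top and the scale on the left. In the side view it is at about (253,285). Next I'll zoom in on both.

```bash
cat > h.py <<'E'
import numpy as np, cv2
from station import *
from scipy.spatial.transform import Rotation as R
def cam(n):
    m=camera_model(n); return m["camera_matrix"],m["k1"],np.array(m["position"]),R.from_rotvec(np.ravel(m["rotation"])).as_matrix() if np.size(m["rotation"])==3 else np.array(m["rotation"])
def ray(n,u,v):
    K,k,p,M=cam(n); d=np.array([(u-K[0,2])/K[0,0],(v-K[1,2])/K[1,1]]); s=d.copy()
    for _ in range(10): s=d/(1+k*(s@s))
    return p,M@np.array([*s,1])
def onz(n,u,v,z):
    p,d=ray(n,u,v); return p+d*(z-p[2])/d[2]
def proj(n,X):
    K,k,p,M=cam(n); c=M.T@(np.asarray(X,float)-p); s=c[:2]/c[2]; s=s*(1+k*(s@s)); return K[:2,:2]@s+K[:2,2]
def tri(uv1,uv2):
    p,d=ray("top",*uv1);q,e=ray("side",*uv2)
    t=np.linalg.lstsq(np.c_[d,-e],q-p,rcond=None)[0]; a,b=p+t[0]*d,q+t[1]*e
    return (a+b)/2,np.linalg.norm(a-b)
def crop(n,x0,y0,w,h,f,out):
    im=capture(n)[y0:y0+h,x0:x0+w,::-1]; cv2.imwrite(out,cv2.resize(im,None,fx=f,fy=f,interpolation=cv2.INTER_CUBIC))
E
python3 - <<'E'
from h import *
crop("top",155,145,100,110,5.4,"pics/t1.png"); crop("side",185,240,135,90,5.8,"pics/s1.png")
print(onz("top",203,200,0),onz("side",253,285,0))
E
```

```text
[ 6.08477578e+02  2.08029955e+02 -2.27373675e-13] [609.99986249 199.54524819   0.        ]
```

View pics/t1.png

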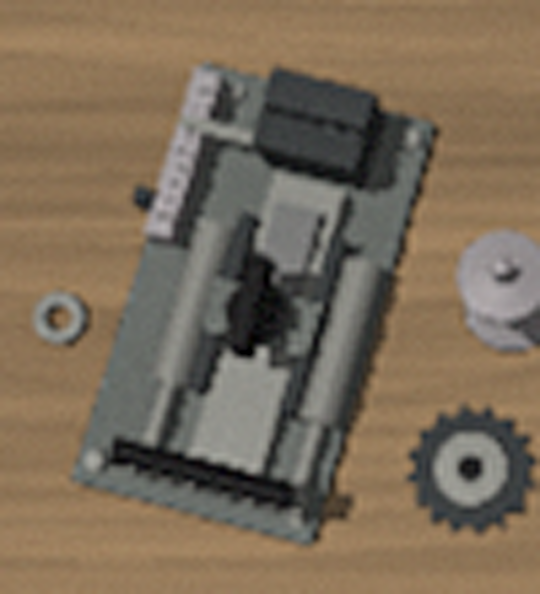

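View pics/s1.png

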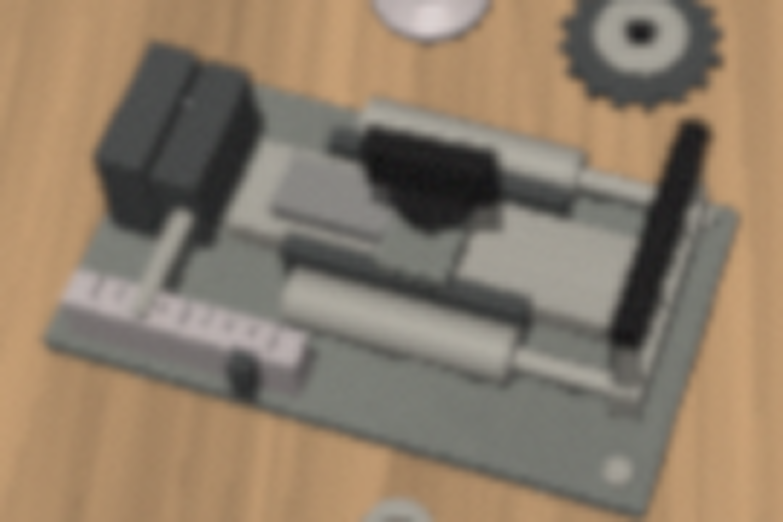

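The crops show these points in crop pixels. Top: bar from (115,450) to (297,492), wing centre (258,305), pointer tip (193,127), clip (143,197), plate corners (200,65), (438,128), (312,545), (75,478). Side: bar from (693,130) to (625,335), wing top from (365,140) to (500,165), pointer tip (140,308), clip (243,372).

```bash
python3 - <<'E'
from h import *
np.set_printoptions(precision=1,suppress=True)
T=lambda x,y:(155+(x+.5)/5.4-.5,145+(y+.5)/5.4-.5); S=lambda x,y:(185+(x+.5)/5.8-.5,240+(y+.5)/5.8-.5)
c=[onz("top",*T(*p),12) for p in[(200,65),(438,128),(312,545),(75,478)]]
print("corners",np.array(c)[:,:2]); print("plate ctr",np.mean(c,0))
s=[onz("side",*S(*p),12) for p in[(738,212),(642,510),(47,343)]]; print("side corners",np.array(s)[:,:2], (s[0]+s[2])/2)
ax=(c[0]+c[1]-c[2]-c[3]); th=np.arctan2(ax[1],ax[0]); print("heading",th, "side",np.arctan2(*(s[2]-s[1])[1::-1]))
for n,a,b in[("barL",(115,450),(625,335)),("barR",(297,492),(693,128)),("wing",(258,303),(433,160)),("pointer",(193,127),(140,308)),("clip",(143,197),(243,366))]:
    print(n,*tri(T(*a),S(*b)))
b=[onz("top",*T(*p),82) for p in[(115,450),(297,492)]]; print("bar z82",b,np.mean(b,0),np.arctan2(*(b[0]-b[1])[1::-1])-np.pi/2)
w=[onz("side",*S(*p),96) for p in[(365,135),(500,158)]];print("wing top side",w,np.arctan2(*(w[0]-w[1])[1::-1]))
E
```

```text
corners [[753.5 247. ]
 [712.3  99.9]
 [456.8 172.6]
 [497.7 315.1]]
plate ctr [605.1 208.7  12. ]
side corners [[459.9 176.6]
 [499.5 317.7]
 [754.9 249.1]] [607.4 212.8  12. ]
heading -0.26867762589462424 side -0.26228507435014486
barL [506.4 275.4  79.1] 2.190455929000808
barR [481.2 172.7  72.7] 0.478473852195497
wing [589.7 196.   79.7] 0.10581181274736645
pointer [709.6 245.2  36.1] 4.985436746174664
clip [663.7 272.9  40.7] 1.9567322917504069
bar z82 [array([504.9, 274.8,  82. ]), array([480.4, 171.2,  82. ])] [492.6 223.   82. ] -0.23241492902901428
wing top side [array([617., 195.,  96.]), array([560.5, 204.7,  96. ])] -0.16990231019194904
```

Call:
play_rows([
  [0,0,0,-19,44,0,1],
  [0,0,0,-19,44,0,1],
  [0,0,0,-19,44,0,1],
  [0,0,0,-19,44,0,1],
  [0,0,0,-19,44,0,1],
  [0,0,0,-19,44,0,1],
  [0,0,0,-19,44,0,1],
  [0,0,0,-19,44,0,1],
])

```text
t: 1.0
position: [437.1, 306.8, 229.5]
orientation: [-2.441, -1.976, 0.002]
force: [1.3, 1.2, 0.1]
grip_width: 85.4
```

```bash
cat > go.py <<'E'
import sys
from h import *
np.set_printoptions(precision=3,suppress=True)
# target TCP x y z and yaw (of tool x), tool pointing down -> remaining turn and shift in the tool frame
x,y,z,yaw=map(float,sys.argv[1:5])
s=get_state(); M=R.from_rotvec(s["orientation"])
G=R.from_euler("z",yaw)*R.from_euler("x",np.pi)
print("t",s["t"],"pos",s["position"],"grip",s["grip_width"],"F",s["force"],"T",s["torque"],"j",s["joints"])
print("turn",(M.inv()*G).as_rotvec(),"shift",M.inv().apply(np.array([x,y,z])-s["position"]))
E
python3 go.py 590 197 72 1.40
```

```text
t 1.0 pos [437.148 306.773 229.47 ] grip 85.39701930560754 F [1.284 1.184 0.08 ] T [ 0.067  0.015 -0.018] j [ 0.455  0.233 -0.018  1.321  0.     0.664]
turn [-0.001  0.001 -0.039] shift [-75.401 172.565 157.31 ]
```

Call:
play_rows([
  [0,0,-0.039,-19,43,0,1],
  [0,0,0,-19,43,0,1],
  [0,0,0,-19,43,10,1],
  [0,0,0,-19,43,30,1],
  [0,0,0,0,0,30,1],
  [0,0,0,0,0,20,1],
])

```text
t: 1.6
position: [599.8, 193.8, 141.4]
orientation: [2.407, 2.015, 0.005]
force: [-0.4, 0.2, -0.1]
grip_width: 85.9
```

```bash
python3 go.py 590 197 72 1.40; python3 -c "
from h import *
crop('side',185,160,135,170,3.5,'pics/s2.png')"
```

```text
t 1.6 pos [599.764 193.799 141.378] grip 85.92016148633562 F [-0.389  0.152 -0.141] T [ 0.039  0.034 -0.016] j [ 0.18   0.428  0.045  1.184 -0.001  0.357]
turn [ 0.004 -0.001 -0.006] shift [  1.382 -10.464  69.336]
```

View pics/s2.png

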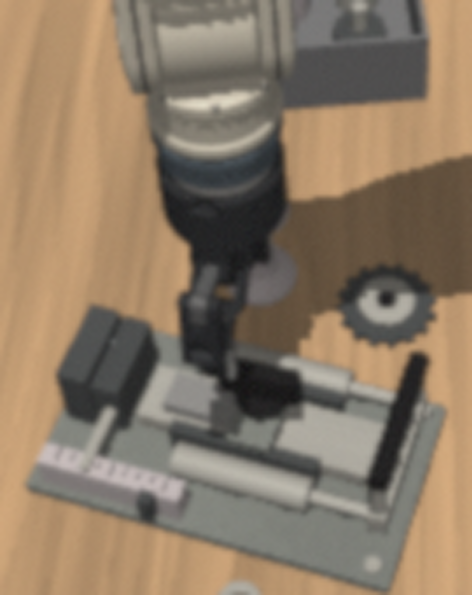

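The side crop shows the open fingers above the wing, slightly towards the jaws, which matches the 10 mm still to go. I'll correct that and descend.

Call:
play_rows([
  [0,0,-0.006,1.4,-10,10,1],
  [0,0,0,0,0,20,1],
  [0,0,0,0,0,20,1],
  [0,0,0,0,0,17,1],
  [0,0,0,0,0,0,1],
], grip_force=40)

```text
t: 2.15
position: [588.1, 196.9, 69.8]
orientation: [-2.402, -2.024, 0.003]
force: [-0.4, 0.3, -0.1]
grip_width: 85.4
```

```bash
python3 go.py 590 197 72 1.40
```

```text
t 2.15 pos [588.118 196.923  69.757] grip 85.41118364985513 F [-0.403  0.278 -0.091] T [ 0.068 -0.046  0.017] j [ 0.188  0.463 -0.091  1.019 -0.001  0.359]
turn [-0.002  0.002  0.   ] shift [ 0.391  1.838 -2.246]
```

Call:
play_rows([
  [0,0,0,0,1.8,-2,0.5],
  [0,0,0,0,0,0,0],
  [0,0,0,0,0,0,0],
  [0,0,0,0,0,0,0],
  [0,0,0,0,0,0,0],
  [0,0,0,0,0,0,0],
  [0,0,0,0,0,0,0],
], grip_force=40)

```text
t: 2.85
position: [591.7, 196.9, 76.6]
orientation: [2.4, 2.023, 0.003]
force: [0.0, -0.9, -1.6]
grip_width: 12.8
```

```bash
python3 go.py 590 197 72 1.40
```

```text
t 2.85 pos [591.711 196.94   76.633] grip 12.775043932170682 F [ 0.042 -0.949 -1.581] T [ 0.025 -0.153 -0.05 ] j [ 0.188  0.46  -0.077  1.031 -0.002  0.358]
turn [0.004 0.    0.001] shift [-0.229 -1.713  4.627]
```

Call:
play_rows([
  [0,0,-0.12,0,0,0,0],
  [0,0,-0.12,0,0,0,0],
  [0,0,-0.12,0,0,0,0],
  [0,0,-0.12,0,0,0,0],
])

```text
t: 3.25
position: [591.6, 198.1, 76.6]
orientation: [1.831, 2.551, 0.005]
force: [0.0, 1.0, -0.8]
grip_width: 12.9
```

```bash
python3 go.py 590.5 197 75 2.75
```

```text
t 3.25 pos [591.626 198.113  76.622] grip 12.937806606713146 F [ 0.005  1.043 -0.754] T [ 0.2    0.117 -0.097] j [ 0.188  0.46  -0.077  1.031  0.001 -0.137]
turn [ 0.004  0.001 -0.854] shift [-0.696 -1.429  1.617]
```

Call:
play_rows([
  [0,0,-0.12,0,0,0,0],
  [0,0,-0.12,0,0,0,0],
  [0,0,-0.12,0,0,0,0],
  [0,0,-0.12,0,0,0,0],
  [0,0,-0.12,0,0,0,0],
  [0,0,-0.12,0,0,0,0],
])

```text
t: 3.85
position: [590.5, 199.5, 76.6]
orientation: [-0.768, -3.046, -0.007]
force: [-0.6, 0.2, 0.6]
grip_width: 12.7
```

```bash
python3 go.py 590.5 197 75 2.81
```

```text
t 3.85 pos [590.503 199.472  76.624] grip 12.715533945418109 F [-0.569  0.205  0.641] T [-0.006  0.232 -0.099] j [ 0.189  0.46  -0.077  1.032  0.004 -0.888]
turn [ 0.004 -0.001 -0.162] shift [-1.171 -2.185  1.614]
```

Yaw is about 2.65. I'll creep to the stop and watch the torque.

Call:
play_rows([
  [0,0,-0.07,0,0,0,0],
  [0,0,-0.07,0,0,0,0],
  [0,0,-0.04,0,0,0,0],
  [0,0,-0.04,0,0,0,0],
])

```text
t: 4.25
position: [590.0, 199.6, 76.7]
orientation: [-0.412, -3.114, -0.008]
force: [0.2, 1.2, -0.1]
grip_width: 12.8
```

```bash
python3 go.py 590.5 197 75 2.81
```

```text
t 4.25 pos [590.046 199.619  76.68 ] grip 12.828716644337293 F [ 0.189  1.18  -0.11 ] T [ 0.043  0.052 -1.37 ] j [ 0.189  0.459 -0.077  1.033  0.005 -1.118]
turn [ 0.005 -0.001  0.068] shift [-1.122 -2.418  1.667]
```

Torque about z is -1.37 N m, so the knob is at its stop. I'll release it, rise and go to the bar.

Call:
play_rows([
  [0,0,0.03,0,0,0,0.4],
  [0,0,0,0,0,0,1],
  [0,0,0,0,0,0,1],
  [0,0,0,0,0,0,1],
  [0,0,0,0,0,-20,1],
  [0,0,0,0,0,-35,1],
  [0,0,0,0,0,0,1],
])

```text
t: 4.95
position: [589.5, 199.5, 132.7]
orientation: [-0.466, -3.104, -0.007]
force: [-0.3, 0.3, 0.7]
grip_width: 85.9
```

```bash
python3 go.py 493.5 223.5 135 2.88
```

```text
t 4.95 pos [589.514 199.544 132.736] grip 85.87197932341353 F [-0.326  0.271  0.667] T [ 0.003 -0.061 -0.004] j [ 0.189  0.423  0.013  1.163  0.005 -1.083]
turn [ 0.004 -0.003 -0.037] shift [98.821 -5.315 -1.956]
```

Call:
play_rows([
  [0,0,-0.037,33,-1.8,0,1],
  [0,0,0,33,-1.8,0,1],
  [0,0,0,32,-1.8,0,1],
  [0,0,0,0,0,0,1],
])

```text
t: 5.35
position: [491.4, 220.9, 132.3]
orientation: [-0.411, -3.113, -0.008]
force: [0.5, -0.0, -0.2]
grip_width: 85.4
```

```bash
python3 go.py 493.5 223.5 60 2.88; python3 -c "
from h import *
a=capture('side')[220:345,175:325,::-1]; b=capture('top')[145:255,155:255,::-1]
f=lambda i,k:cv2.resize(i,None,fx=k,fy=k,interpolation=cv2.INTER_CUBIC)
A=f(a,3);B=f(b,3.4)[:375]
cv2.imwrite('pics/c3.png',np.hstack([A,B[:375] if B.shape[0]>=375 else cv2.copyMakeBorder(B,0,375-B.shape[0],0,0,0)]))"
```

```text
t 5.35 pos [491.397 220.914 132.319] grip 85.40353945770603 F [ 0.502 -0.023 -0.195] T [-0.056 -0.02  -0.038] j [ 0.264  0.287 -0.197  1.086  0.005 -1.045]
turn [ 0.005 -0.002 -0.001] shift [-1.512  2.697 72.33 ]
```

View pics/c3.png

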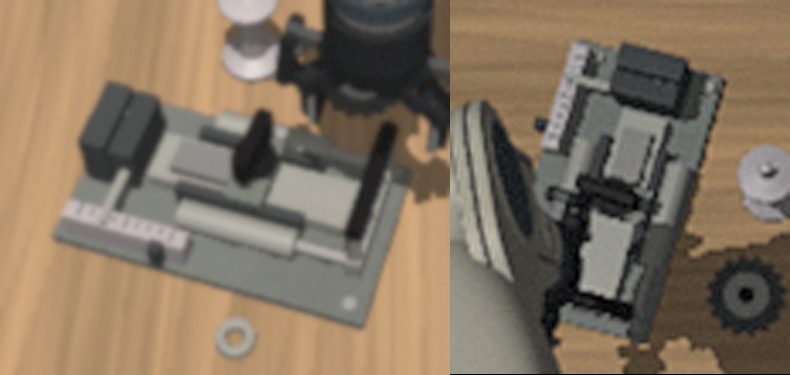

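The wing now lies across the slide, so the knob is free. The open fingers straddle the bar, so I'll descend and grip it.

Call:
play_rows([
  [0,0,0,-1.5,2.7,20,1],
  [0,0,0,0,0,25,1],
  [0,0,0,0,0,25,1],
  [0,0,0,0,0,0,1],
  [0,0,0,0,0,0,0.4],
  [0,0,0,0,0,0,0.1],
  [0,0,0,0,0,0,0],
  [0,0,0,0,0,0,0],
], grip_force=80)

```text
t: 6.25
position: [500.3, 224.0, 63.1]
orientation: [-0.415, -3.112, -0.016]
force: [-46.7, 15.6, 30.8]
grip_width: 28.5
```

Call:
play_rows([
  [0,0,0,0,0,0,0],
  [0,0,0,0,0,0,0],
  [0,0,0,0,0,0,0],
])

```text
t: 6.55
position: [492.5, 226.2, 64.3]
orientation: [-0.408, -3.1, -0.02]
force: [5.1, -1.4, -15.4]
grip_width: 13.3
```

```bash
python3 go.py 493.5 223.5 60 2.88
```

```text
t 6.55 pos [492.524 226.199  64.266] grip 13.275559978226651 F [  5.096  -1.409 -15.364] T [-0.209 -0.93  -0.204] j [ 0.266  0.352 -0.292  0.935  0.017 -1.043]
turn [ 0.011 -0.016 -0.   ] shift [-1.709 -2.4    4.213]
```

The bar is gripped, but the tool drifted up and forward while closing and now sits 5 mm high. I'll loosen it and regrip lower and more gently.

Call:
play_rows([
  [0,0,0,0,0,0,0.45],
  [0,0,0,0,0,0,0.45],
  [0,0,0,0,0,0,0.45],
  [0,0,0,0,0,0,0.45],
], grip_force=30)

```text
t: 6.95
position: [494.7, 226.2, 66.1]
orientation: [-0.41, -3.104, -0.022]
force: [0.6, 0.9, 0.4]
grip_width: 38.6
```

```bash
python3 go.py 493 225 57 2.88
```

```text
t 6.95 pos [494.732 226.216  66.052] grip 38.58592540859709 F [0.598 0.885 0.403] T [-0.001  0.035 -0.005] j [ 0.265  0.351 -0.288  0.936  0.017 -1.043]
turn [ 0.013 -0.012 -0.001] shift [ 1.248 -1.739  9.046]
```

Call:
play_rows([
  [0.013,-0.012,0,1.2,-1.7,9,0.45],
  [0,0,0,0,0,1,0.3],
  [0,0,0,0,0,0,0.15],
  [0,0,0,0,0,0,0.1],
  [0,0,0,0,0,0,0],
  [0,0,0,0,0,0,0],
  [0,0,0,0,0,0,0],
])

```text
t: 7.65
position: [493.2, 224.9, 55.7]
orientation: [0.411, 3.113, -0.002]
force: [-1.0, 0.2, 0.8]
grip_width: 14.7
```

```bash
python3 go.py 493 225 57 2.88
```

```text
t 7.65 pos [493.249 224.896  55.746] grip 14.70366068483854 F [-1.011  0.179  0.818] T [-0.062  0.056  0.005] j [ 0.274  0.356 -0.31   0.903 -0.002 -1.034]
turn [-0.001  0.002 -0.001] shift [ 0.265  0.035 -1.255]
```

Clean grip at width 14.7 mm with no residual force. I'll tighten it and pull.

Call:
play_rows([
  [0,0,0,0,0,0,0],
  [0,0,0,0,0,0,0],
  [0,0,0,5,0,0,0],
  [0,0,0,6,0,0,0],
  [0,0,0,6,0,0,0],
  [0,0,0,6,0,0,0],
  [0,0,0,6,0,0,0],
  [0,0,0,0,0,0,0],
], grip_force=90)

```text
t: 8.45
position: [473.8, 230.3, 56.0]
orientation: [0.416, 3.094, -0.007]
force: [6.8, -3.5, -4.8]
grip_width: 13.9
```

```bash
python3 go.py 493.2 224.9 56 2.88; python3 -c "
from h import *
crop('side',185,235,135,100,5.8,'pics/s4.png')"
```

```text
t 8.45 pos [473.81  230.326  55.963] grip 13.925731438196225 F [ 6.795 -3.478 -4.848] T [-0.45  -0.956  0.017] j [ 0.3    0.326 -0.359  0.87  -0.012 -1.003]
turn [-0.002  0.02  -0.006] shift [-20.131  -0.108   0.367]
```

View pics/s4.png

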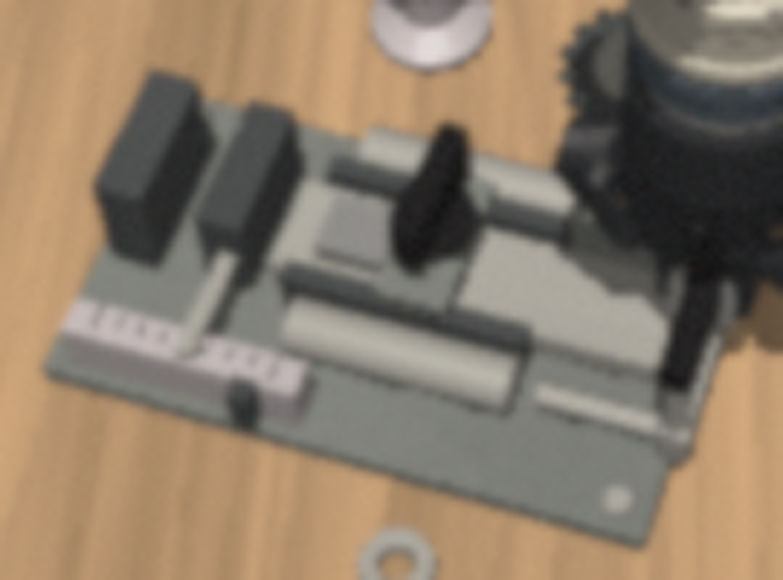

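The slide moved about 20 mm. In this crop the pointer tip is at (188,352) and the clip is at (243,400), top edge about 383. Next I'll measure the remaining distance from both views.

```bash
python3 - <<'E'
from h import *
np.set_printoptions(precision=1,suppress=True)
ex=np.array([np.cos(-.262),np.sin(-.262),0]); ey=np.array([-ex[1],ex[0],0]); o=np.array([493.2,224.9,0])+115*ex
cl=lambda X:np.array([(X-o)@ex,(X-o)@ey,X[2]])
def dark(n,x0,y0,w,h):  # dark blob centroid of the clip
    g=capture(n)[y0:y0+h,x0:x0+w].max(2).astype(float); wt=np.clip(80-g,0,None); Y,X=np.mgrid[y0:y0+h,x0:x0+w]
    print(n,g.astype(int)); return (X*wt).sum()/wt.sum(),(Y*wt).sum()/wt.sum()
a=dark("top",176,177,8,9); b=dark("side",221,298,12,13)
X,r=tri(a,b); print("clip px",a,b,"clamp",cl(X),r)
S=lambda x,y,oy:(185+(x+.5)/5.8-.5,oy+(y+.5)/5.8-.5)
p0=cl(onz("side",*S(140,308,240),44)); p1=cl(onz("side",*S(188,352,235),44)); print("pointer side",p0,p1)
crop("top",170,145,60,60,8,"pics/t4.png")
E
```

```text
top [[136 135 140 138 139 141 138 137]
 [139 137 138 137 134 138 142 142]
 [142 144 145 137 109 103 123 139]
 [146 148 151 131  68  63  68  87]
 [150 149 147 117  61  66  44  85]
 [143 148 147 117  51  46  32 120]
 [142 139 139 140 108  61  68 135]
 [141 140 141 144 141 123 136 160]
 [153 153 152 150 155 153 166 173]]
side [[185 188 192 191 190 191 189 187 191 191 179 169]
 [154 163 174 174 163 169 180 184 189 186 172 173]
 [129 137 142 135 119 123 134 148 170 180 177 183]
 [122 124 121 107  91  86  93 108 140 167 177 183]
 [121 120 112  94  79  77  74  78 107 137 150 159]
 [122 120 107  80  71  70  67  63  84 114 128 132]
 [124 121 108  79  63  60  57  56  76 106 119 122]
 [126 125 115  88  58  51  50  50  70 101 117 121]
 [122 123 116  95  65  51  48  52  73 102 117 120]
 [109 106 103  94  69  54  54  56  85 115 123 124]
 [131 121 111 100  81  68  60  64  90 118 126 128]
 [163 162 153 137 118 106  92  88  93 108 117 123]
 [176 178 175 168 161 153 139 132 121 116 113 108]]
clip px (np.float64(181.1904761904762), np.float64(181.52380952380952)) (np.float64(226.80851063829786), np.float64(305.39845261121854)) clamp [37.3 92.5 30.8] 1.0542040377397337
pointer side [88.5 79.5 44. ] [66.6 80.3 44. ]
```

View pics/t4.png

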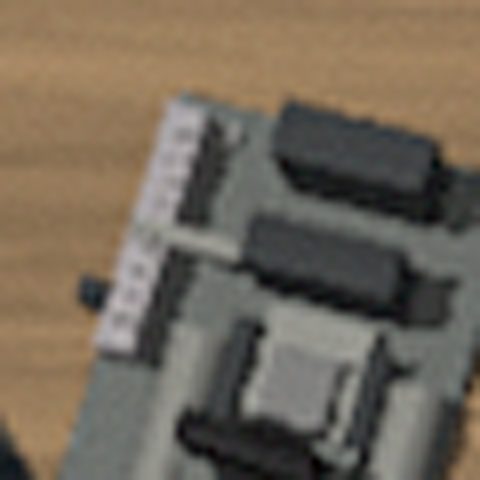

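```bash
python3 - <<'E'
from h import *
np.set_printoptions(precision=1,suppress=True)
ex=np.array([np.cos(-.262),np.sin(-.262),0]); ey=np.array([-ex[1],ex[0],0]); o=np.array([493.2,224.9,0])+115*ex
cl=lambda X:np.array([(X-o)@ex,(X-o)@ey,X[2]])
for p in[(150,238),(200,245)]: print(cl(onz("top",170+(p[0]+.5)/8-.5,145+(p[1]+.5)/8-.5,44)))
for z in(25,31,37): print(z,cl(onz("top",181.2,181.5,z)),cl(onz("side",226.8,305.4,z)))
E
```

```text
[63.  73.3 44. ]
[65.3 52.9 44. ]
25 [38.  94.1 25. ] [39.7 89.9 25. ]
31 [36.8 92.4 31. ] [37.8 92.6 31. ]
37 [35.7 90.6 37. ] [36.  95.4 37. ]
```

Call:
play_rows([
  [0,0,0,6,0,0,0],
  [0,0,0,6,0,0,0],
  [0,0,0,6,0,0,0],
  [0,0,0,5,0,0,0],
  [0,0,0,0,0,0,0],
])

```text
t: 9.15
position: [461.2, 233.8, 56.0]
orientation: [0.421, 3.075, -0.012]
force: [8.8, -2.3, -5.6]
grip_width: 13.4
```

```bash
python3 go.py 493.2 224.9 56 2.88; python3 -c "
from h import *
crop('side',190,270,70,60,9,'pics/s5.png')"
```

```text
t 9.15 pos [461.162 233.798  55.986] grip 13.397658197854549 F [ 8.821 -2.338 -5.63 ] T [-0.507 -1.06   0.109] j [ 0.32   0.304 -0.393  0.843 -0.024 -0.978]
turn [-0.003  0.038 -0.011] shift [-33.227   0.046   1.264]
```

View pics/s5.png

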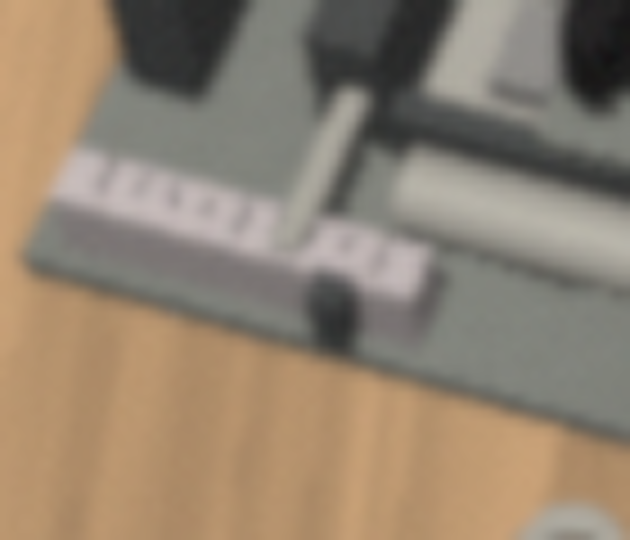

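The pointer tip is at (288,240) and the clip at (333,312), so about 15 mm remains. I'll pull 12 mm more, trim the pitch, then re-measure in both views.

Call:
play_rows([
  [0,0.02,0,5,0,0,0],
  [0,0.01,0,5,0,0,0],
  [0,0.01,0,5,0,0,0],
  [0,0,0,0,0,0,0],
])

```text
t: 9.6
position: [455.1, 235.5, 55.9]
orientation: [0.43, 3.099, -0.009]
force: [8.6, -3.9, -6.4]
grip_width: 13.3
```

```bash
python3 go.py 493.2 224.9 56 2.88; python3 -c "
from h import *
f=lambda n,x,y:cv2.resize(capture(n)[y:y+50,x:x+40,::-1],None,fx=10,fy=10,interpolation=cv2.INTER_CUBIC)
cv2.imwrite('pics/d6.png',np.hstack([f('top',172,155),f('side',210,280)]))"
```

```text
t 9.6 pos [455.105 235.46   55.95 ] grip 13.27017974850451 F [ 8.556 -3.891 -6.375] T [-0.62  -1.497  0.219] j [ 0.32   0.308 -0.386  0.868 -0.011 -0.975]
turn [-0.004  0.014 -0.014] shift [-39.528   0.2     0.494]
```

View pics/d6.png

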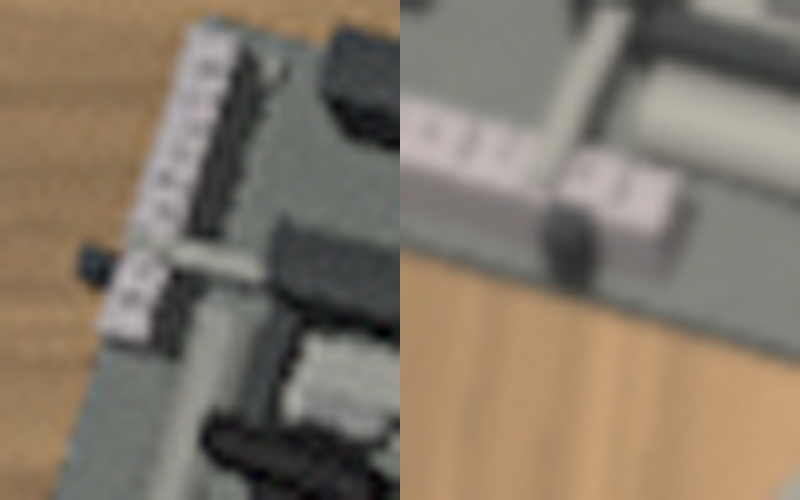

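Top: pointer line from (265,265) to its tip at (140,243), clip at (96,266). Side: tip at (143,178), clip centre at (170,247), still a few mm short.

```bash
cat > m.py <<'E'
from h import *
np.set_printoptions(precision=1,suppress=True)
ex=np.array([np.cos(-.262),np.sin(-.262),0]); ey=np.array([-ex[1],ex[0],0]); o=np.array([493.2,224.9,0])+115*ex
cl=lambda X:np.array([(X-o)@ex,(X-o)@ey,X[2]])
T=lambda x,y:(172+(x+.5)/10-.5,155+(y+.5)/10-.5); S=lambda x,y:(210+(x+.5)/10-.5,280+(y+.5)/10-.5)
E
python3 - <<'E'
from m import *
for p in[(265,265),(215,256),(140,243)]: print("ptr top",cl(onz("top",*T(*p),44)))
for p in[(143,178),(215,20)]: print("ptr side",cl(onz("side",*S(*p),44)))
print("ptr tri",cl(tri(T(140,243),S(143,178))[0]), tri(T(140,243),S(143,178))[1])
print("clip tri",cl(tri(T(96,266),S(170,247))[0]))
# where would the middle of the clip appear / needed travel, via clip's visible top edge in side view
for z in (40,42,44): print(z,cl(onz("side",*S(168,212),z)))
E
```

```text
ptr top [49.5 36.6 44. ]
ptr top [48.3 53.  44. ]
ptr top [46.3 77.6 44. ]
ptr side [48.6 80.8 44. ]
ptr side [48.  35.3 44. ]
ptr tri [48.4 78.9 40.2] 2.6917599257667346
clip tri [37.7 91.8 35.1]
40 [40.7 85.6 40. ]
42 [40.1 86.5 42. ]
44 [39.5 87.5 44. ]
```

Call:
play_rows([
  [0,0.005,0,6,0,0,0],
  [0,0.005,0,6,0,0,0],
  [0,0.005,0,5,0,0,0],
])

```text
t: 10.0
position: [446.3, 237.9, 56.0]
orientation: [0.434, 3.099, -0.011]
force: [12.1, -5.3, -6.9]
grip_width: 13.7
```

```bash
python3 go.py 493.2 224.9 56 2.88
```

```text
t 10.0 pos [446.333 237.897  55.981] grip 13.663652578410659 F [12.059 -5.287 -6.883] T [-1.042 -2.176  0.277] j [ 0.331  0.299 -0.4    0.864 -0.012 -0.962]
turn [-0.005  0.013 -0.017] shift [-48.63    0.383   0.627]
```

```bash
python3 -c "
from h import *
for i in range(4): capture('top')
f=lambda n,x,y:cv2.resize(capture(n)[y:y+50,x:x+40,::-1],None,fx=10,fy=10,interpolation=cv2.INTER_CUBIC)
cv2.imwrite('pics/d7.png',np.hstack([f('top',172,155),f('side',210,280)]))"; python3 go.py 493.2 224.9 56 2.88
```

```text
t 10.3 pos [446.119 237.901  55.966] grip 13.581882354595844 F [ 9.633 -4.486 -6.504] T [-0.899 -1.834  0.32 ] j [ 0.331  0.299 -0.4    0.865 -0.012 -0.962]
turn [-0.006  0.013 -0.017] shift [-48.838   0.43    0.587]
```

View pics/d7.png

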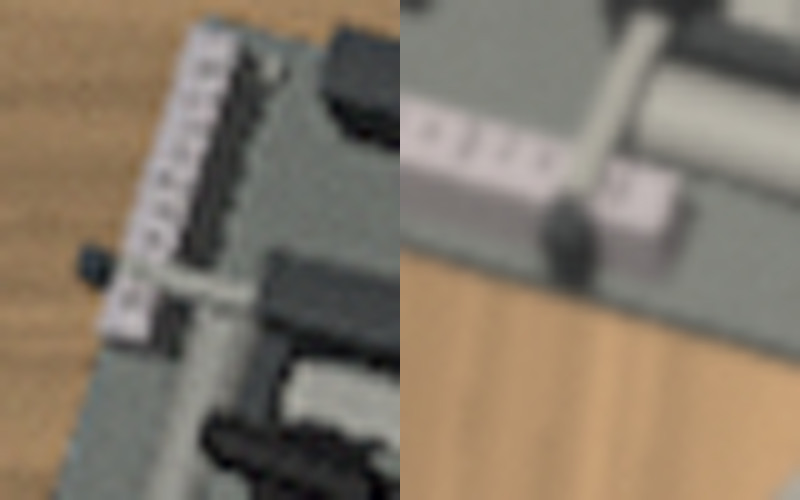

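The pointer's line now runs straight into the clip in both views. Top: tip (128,270), extended it reaches (96,264) against the clip at (96,266). Side: tip (183,190), extended it reaches (171,215) against the clip's top edge at (168,212). I'll do one steadiness check and hand in.

```bash
python3 - <<'E'
from m import *
for i in range(6): capture("side")
s=get_state(); print(s["t"],s["position"],s["grip_width"],s["force"])
print("ptr",cl(onz("top",*T(128,270),44)),cl(onz("side",*S(183,190),44)),"clip",cl(tri(T(96,266),S(170,247))[0]))
sign_off()
E
```

```text
10.6 [446.2 237.9  56. ] 13.305865426828037 [10.3 -4.9 -6. ]
ptr [36.8 78.7 44. ] [38.2 81.  44. ] clip [37.7 91.8 35.1]
the job is handed in; nothing more can be done
```

The knob is unlocked, the slide is pulled out about 49 mm with the pointer level with the marker clip, and the gripper is still holding the bar. I handed the job in at t = 10.6 s; no verdict comes back.

- **Knob:** I turned it counterclockwise until it hit its stop, where the torque jumped to 1.4 N m. The next picture showed the wing lying across the slide.
- **Pointer:** Along the slide it measured 36.8 mm from the top view and 38.2 mm from the side view. The clip's middle measured 37.7 mm, so the pointer is about 1 mm off, against an allowance of 5 mm either way. Earlier readings from the two views disagreed by 2–3 mm.
- **Hold:** Over the last 0.6 s the bar stayed within about 0.2 mm, with a spring load of about 11 N.
- **First grip on the bar:** It closed unevenly, with a brief wrist force of about 58 N, and sat too high. I opened the gripper and regripped lower before pulling. That push came from the fingers. It is under the 120 N wrist limit, but I can't tell how it counts against the 40 N limit on the gripper's body.
- **Loose parts:** In the pictures that showed them, the clip, hub, sprocket and bearing looked unmoved. I did not measure them, and the oil can, wrench and screwdriver were not in later pictures.

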